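# Tighten the strainer cover of a water pump crosswise

### The arm

A 6-joint arm with a two-finger parallel gripper is mounted at the origin on the work surface. World frame = base frame: x ahead of the robot, y to its left, z up, the work surface at z = 0. Lengths are in m, angles in degrees, forces in N, time in s.
With the tool pointing down it reaches from about 0.4 to 0.825 m from the base axis. Payload 7 kg.
Tool frame: the origin (TCP) lies midway between the tips of the shut fingers; the grasp point (between the pads) lies 19 mm behind it; z points along the fingers, y is the line along which they close (so a half turn about z gives the same grasp; the last joint's range is limited). The gripper opens to 88 mm and grips with 3 to 60 N. Pads are 19 mm wide; open, the fingers measure 130 mm over their backs; the gripper's body (78 mm by 193 mm) begins 47 mm behind the grasp point.
Start: joints at [81.939, 20.546, 0.682, 0, -70.136, -16.507], TCP at [0.281, 0.614, 0.227] pointing down, gripper open.
Joint ranges: [-176.03, 176.03], [-82.01, 121.73], [-58.28, 71.71], [-173.87, 95.51], [-174.79, -0.11], [-173.66, 173.66]. Speed limits (degrees/s): [136.94, 136.94, 172.46, 180, 180, 180].

### API

Orientations are given as [roll, pitch, yaw] about the fixed x, y, z axes, in that order (R = Rz(yaw) Ry(pitch) Rx(roll)).
In Python, from plant import telemetry, viewer, workorder gives the robot as it stands. The module is installed in compiled form; this text tells all that it offers.
- The arm moves only by the tool carry_out, never from a script. Its argument "rows" is a list of rows, each a list of 6 numbers: the shift along the tool's x, y, z in m, then the turn, a rotation vector about the tool's x, y, z in rad. In form: [[tx, ty, tz, ax, ay, az], ...]. A call has 1 to 8 rows; each row is the pose to reach, as a shift and turn from the pose commanded when the call began, along the tool's axes at that moment; what a row does not reach only later rows make up. A row lasts 1/8 s, in which the tool goes at most 62.5 mm and 10.7 degrees, less where a joint would pass 70% of its speed; a pose out of reach is approached as far as the arm can. A call with a gripper value outside its range is refused whole. "grip" is the gripper's target within -1 to 1 (fully open at 1, half-way at 0, shut at -1), set as the call begins (left out, the last holds). The fingers move at their own pace and stop on an object; the grip force is fixed at half the most. Time passes only in rows, so rows that repeat a pose let the fingers close. It gives the time, the measured TCP pose, the force, the opening and the grip force at its end, in the units of the state.
- telemetry.get_obs(): the state, without advancing time (a new reading comes with each control period).
- viewer.snapshot(name): name is "scene" or "top"; returns the picture (400x640x3 uint8, red, green, blue); there is no depth.
- viewer.camera_info(name): a dict with "intrinsics" (3x3 intrinsics, pixels), "extrinsics" (4x4, takes a point from camera to world coordinates). Camera axes: x right, y down, z forward; pixel columns grow to the right and rows downward; lengths in m; the calibration is good to about 2 mm. A picture is of the moment at which its call begins. camera_info takes no time and is no camera call.
- workorder.close_job(): hands the job in; it is judged then, once.
The state is a dict: "clock": time; "joint_pos": joint angles; "qvel": joint speeds; "tau": joint torques, N m; "tool_pos": TCP position; "orientation": TCP orientation; "force": force on the tool from outside, world axes, zero at the start; "moment": the same for the moment, N m; "opening": finger opening in m; "gripper_force": force on a finger pad.
Only numpy, scipy, OpenCV 4.12 (cv2) and the standard library are available. Lean on these libraries where they do the work, as an engineer would, in place of code of your own. Each camera call takes 0.05 s, during which the arm holds its last target. There are 200 camera calls.

### The job

The strainer cover of the pump on the bench has just been put back and its four orange wing screws are only run down loose. Tighten them crosswise, a little at a time: first turn each one down about a sixth of a turn, a diagonal pair and then the other diagonal pair, then go round crosswise again until all four are snug and the cover sits flat and fully home on the pot. Keep the cover level as it goes down, feel for the resistance so that no screw is over-tightened, and leave everything else on the bench alone.

Things in the scene. Friction and masses are not known exactly. Their poses are not given: they have to be found in the camera images.
- pump: Green cast-iron water pump, bolted down: round strainer pot with a square flange 166 mm across, its flat top face 141 mm above the bench; next to it (pump -y) the volute and a grey motor with a black terminal box (top 186 mm above the bench, 190 to 280 mm from the pot's axis); suction stub towards pump +y. Origin: on the bench under the pot's centre; z up.
- cover: Loose grey metal cover of the pot, 158 x 158 x 14 mm, lying on a springy black rubber gasket that holds it about 3 mm above the flange; two lugs on the flange keep it from sliding or turning. Fully home it lies flat on the flange, its underside 141 mm above the bench. Origin: centre of its underside; z up; x, y along the pump's.
- knob1: Orange wing screw at the cover's +x +y corner, 65 mm from the centre along x and y; diagonally opposite knob3. All four alike: flat wing 46 mm long (body x), 12 mm thick (body y), 24 mm high, pinched across the 12 mm from above. Origin: on the screw's axis half-way up the wing, 28 mm above the lower face of the rubber washer that bears on the cover; z up.
- knob2: Orange wing screw at the cover's -x +y corner (65, 65 mm), opposite knob4. All four: coarse right-hand thread, clockwise from above tightens; it sinks 16 mm a turn (2.55 mm per rad), straight down, so the hand must follow it down; it stays where left. Once the cover is home under it, the screw's pressure on the cover rises by about 150 N per rad; snug is some 15 to 40 N, far over that is too tight.
- knob3: Orange wing screw at the cover's -x -y corner (65, 65 mm), opposite knob1. All four: the wings start at any angle, and each washer hangs clear of the cover by its own unknown gap, 0 to 2.4 mm. From the start to home takes 1.1 to 2.1 rad, to snug 0.2 to 0.4 rad more; tightening one screw can slacken its neighbours until the cover is home.
- knob4: Orange wing screw at the cover's +x -y corner (65, 65 mm), opposite knob2. How it feels to a hand that has stopped turning but still holds the wing, as torque about the screw: about 0 (within 0.05 N m) while loose, 0.05 as the gasket is squeezed, 0.1 to 0.15 N m when snug, over 0.25 when too tight; while turning up to three times as much. The washer yields, so it springs back by a few hundredths of a rad when let go.
- grease_jar: Bystander: amber jar with a white lid, 60 mm in diameter, 62 mm high, standing beside the pump. Origin: centre of its base.
- driver: Bystander: screwdriver with a red handle, 200 mm long, lying on the bench between pump and robot. Origin: about the middle of it, at its underside.
- basket: Bystander: the old white strainer basket with a bail handle, 90 mm in diameter, 115 mm high, standing beside the pump. Origin: centre of its base.
Mind the look-alikes: they are no part of the job. Several things have the shape of the cover; the one meant has the colours described above.

How it is judged:
By the outcome, as a careful person would: the job done as asked, in the order asked, and still so for the second after the job is handed in, with the robot touching nothing.
It also fails if it takes over 72 s, if anything falls off the work surface, if the arm or the gripper's body presses on something with over 40 N, if the wrist force passes 120 N, or if a joint passes its speed limit or range.

## Working session

There is one attempt and no reset: what is moved stays moved. The work goes in short steps, Python scripts to look and compute and a tool call to move; the robot and the scene stay as the last step left them, time stands still between calls to the robot, and variables do not carry over. Pictures are saved under pics/ and viewed, at most 10 in all, crops included, and the job is handed in when it is done.

Besides the shell and the picture viewer there is one more tool, called after "Emit:" as name(argument=value, ...) on one line, values as JSON. carry_out: Moves the arm, as the interface text tells. Its arguments: {"type":"object","properties":{"rows":{"type":"array"},"grip":{"type":"number"}},"required":["rows"]}

```bash
mkdir -p pics; python3 - <<'E'
from plant import telemetry, viewer
import cv2
for n in("scene","top"):
    im=viewer.snapshot(n); cv2.imwrite(f"pics/{n}0.png",im[:,:,::-1])
    print(viewer.camera_info(n))
print(telemetry.get_obs())
E
```

```text
{'intrinsics': array([[383.34986714,   0.        , 319.36786616],
       [  0.        , 383.34986714, 207.79950763],
       [  0.        ,   0.        ,   1.        ]]), 'extrinsics': array([[ 0.11823341,  0.77887195, -0.61593777,  1.13089815],
       [ 0.99297031, -0.09620585,  0.06895215,  0.12199634],
       [-0.00555192, -0.61976037, -0.78477147,  0.85955927],
       [ 0.        ,  0.        ,  0.        ,  1.        ]])}
{'intrinsics': array([[377.09719257,   0.        , 318.49003242],
       [  0.        , 377.09719257, 197.15883971],
       [  0.        ,   0.        ,   1.        ]]), 'extrinsics': array([[ 0.01546819, -0.9884884 ,  0.15050389,  0.47150956],
       [-0.99987125, -0.0159344 , -0.00189216,  0.17549691],
       [ 0.00426857, -0.15045524, -0.98860761,  0.87273634],
       [ 0.        ,  0.        ,  0.        ,  1.        ]])}
{'clock': 0.1, 'joint_pos': array([ 8.19363533e+01,  2.05870462e+01,  6.40027234e-01, -1.88096208e-02,
       -7.01354724e+01, -1.65055394e+01]), 'qvel': array([-0.03896231,  0.01391143,  0.08869072,  0.06901089,  0.0125685 ,
        0.07078759]), 'tau': array([-4.23403408e-04, -5.84160233e+01,  2.93750972e+01,  7.01531410e+00,
        1.01638897e-02, -5.79012908e-05]), 'tool_pos': array([0.28051146, 0.61348016, 0.22572384]), 'orientation': array([ 1.79915884e+02, -6.48414033e-03, -2.45755856e+01]), 'force': array([-0.11850178, -0.27220318, -0.3552081 ]), 'moment': array([ 0.00474544,  0.05891412, -0.02236268]), 'gripper_force': 0.0, 'opening': 0.08736857073618014}
```

View pics/scene0.png

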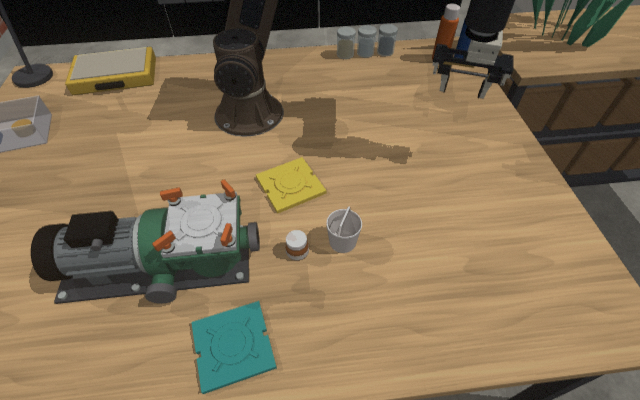

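View pics/top0.png

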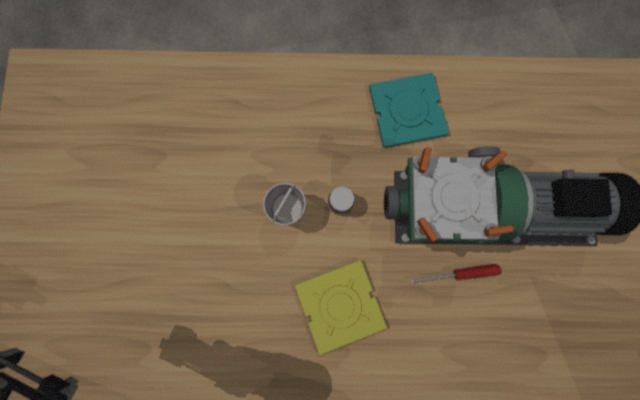

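Top view: the cover is centred near (457,199), with wings near (425,160), (496,160), (428,230) and (500,231). Next I enlarge both views.

```bash
python3 - <<'E'
import cv2
a=cv2.imread("pics/top0.png")[140:250,390:520]; cv2.imwrite("pics/topc.png",cv2.resize(a,None,fx=5.4,fy=5.4,interpolation=cv2.INTER_CUBIC))
a=cv2.imread("pics/scene0.png")[170:270,145:275]; cv2.imwrite("pics/scc.png",cv2.resize(a,None,fx=6,fy=6,interpolation=cv2.INTER_CUBIC))
E
```

```text
(no output)
```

View pics/topc.png

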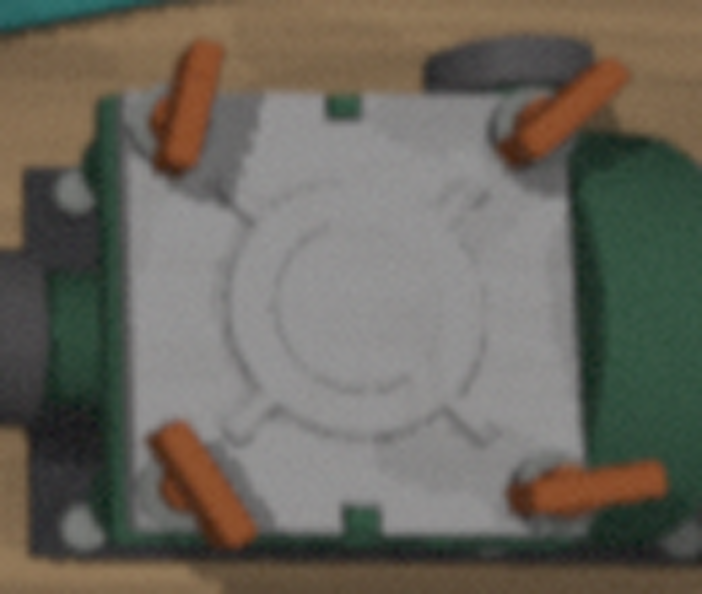

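View pics/scc.png

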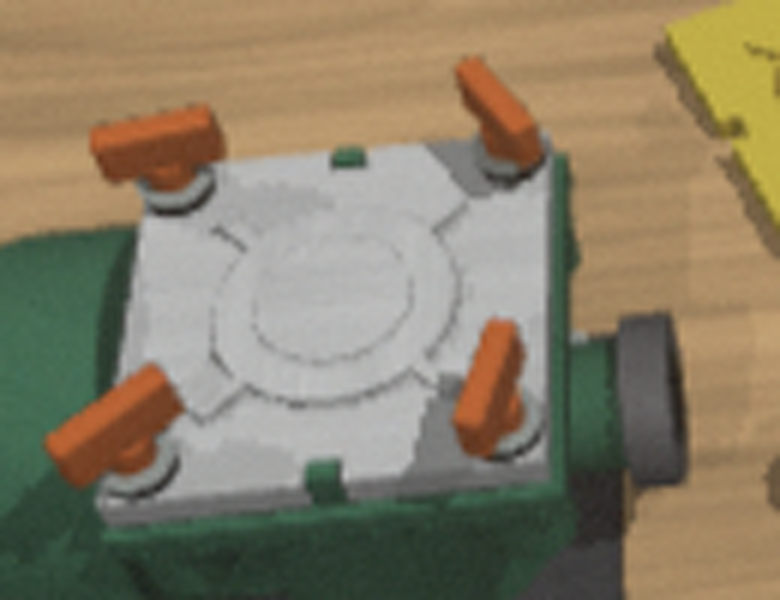

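Orange wings in the top crop: knob1 upper-left (193,102), knob4 upper-right (570,112), knob2 lower-left (207,485) and knob3 lower-right (595,487). Suction stub points left (+y), so the pump's yaw is about 0. The scene view agrees. I'll fit wing boxes to the orange masks in both views.

```bash
cat > h.py <<'E'
import numpy as np, cv2
from plant import telemetry, viewer
from scipy.spatial.transform import Rotation as R
from scipy.optimize import minimize
C={n:viewer.camera_info(n) for n in("scene","top")}
def proj(n,P):
    T=np.linalg.inv(C[n]["extrinsics"]); p=(P@T[:3,:3].T+T[:3,3])@C[n]["intrinsics"].T
    return p[:,:2]/p[:,2:]
def orange(im): # rgb -> soft mask
    h=cv2.cvtColor(im,cv2.COLOR_RGB2HSV); return cv2.inRange(h,(3,130,90),(14,255,255)).astype(float)/255
def wing(n,x,y,a,z,S=8):
    c,s=np.cos(a),np.sin(a)
    g=np.array([[i*.023,j*.006,k*.012] for i in(-1,1) for j in(-1,1) for k in(-1,1)])
    hub=np.array([[.007*np.cos(t),.007*np.sin(t),k] for t in np.arange(0,6.3,.5) for k in(-.02,-.011)])
    m=np.zeros((400*4,640*4),np.uint8)
    for q in(g,hub):
        P=q@np.array([[c,s,0],[-s,c,0],[0,0,1]])+[x,y,z]
        u=proj(n,P)*4+1.5
        cv2.fillConvexPoly(m,cv2.convexHull(np.round(u).astype(np.int32)),255)
    return cv2.resize(m,(640,400),interpolation=cv2.INTER_AREA)/255.
def fit(masks,p0,z):
    def cost(p):
        e=0
        for n,m in masks.items():
            w=wing(n,p[0],p[1],p[2],z); u=proj(n,np.array([[p0[0],p0[1],z]]))[0].astype(int)
            sl=(slice(max(u[1]-22,0),u[1]+22),slice(u[0]-22,u[0]+22)); e+=np.abs(w[sl]-m[sl]).sum()
        return e
    b=None
    for da in(-.2,0,.2):
        r=minimize(cost,[p0[0],p0[1],p0[2]+da],method="Nelder-Mead",options=dict(initial_simplex=[[p0[0]+i,p0[1]+j,p0[2]+da+k] for i,j,k in((0,0,0),(.005,0,0),(0,.005,0),(0,0,.2))],xatol=1e-4,fatol=.05,maxiter=120))
        if b is None or r.fun<b.fun:b=r
    return b
def back(n,u,z):
    E=C[n]["extrinsics"];d=E[:3,:3]@np.linalg.solve(C[n]["intrinsics"],[u[0],u[1],1]);return E[:3,3]+d*(z-E[2,3])/d[2]
E
python3 - <<'E'
from h import *
ends={1:((207,48),(175,160)),4:((615,70),(520,155)),2:((165,435),(243,535)),3:((660,475),(520,495))}
M={n:orange(cv2.imread(f"pics/{n}0.png")[:,:,::-1]) for n in C}
for k,(a,b) in ends.items():
    A,B=[back("top",(p[0]/5.4+390,p[1]/5.4+140),.198) for p in(a,b)]
    c=(A+B)/2; an=np.arctan2(*(A-B)[1::-1])
    print(k,c.round(4),np.linalg.norm(A-B).round(4),np.degrees(an).round(1))
    for ms in(M,{"top":M["top"]}):
      r=fit(ms,[c[0],c[1],an],.187); print("   ",r.x[:2].round(4),np.degrees(r.x[2]).round(1),round(r.fun,1))
E
```

```text
1 [ 0.648  -0.0214  0.198 ] 0.0412 -16.9
    [ 0.6504 -0.0224] -15.7 144.8
    [ 0.6527 -0.0236] -20.4 81.6
4 [ 0.6471 -0.1498  0.198 ] 0.0456 -48.4
    [ 0.6516 -0.1539] -54.0 124.4
    [ 0.6507 -0.1528] -52.7 67.1
2 [ 0.5184 -0.0221  0.198 ] 0.0411 37.3
    [ 0.5192 -0.0245] 30.5 147.1
    [ 0.5205 -0.0227] 34.3 112.5
3 [ 0.5203 -0.1503  0.198 ] 0.0474 -81.1
    [ 0.5204 -0.1537] -81.8 98.4
    [ 0.5209 -0.1555] -81.7 60.3
```

```bash
python3 - <<'E'
from h import *
tr={}
for n in C:
    im=cv2.imread(f"pics/{n}0.png")[:,:,::-1].astype(float)
    s=im[:,:,0]-im[:,:,2]  # red-blue
    u=proj(n,np.array([[.648,-.0214,.187]]))[0].astype(int)
    print(n,u,"model",wing(n,.648,-.0214,-.3,.187).sum())
    print(s[u[1]-12:u[1]+12,u[0]-10:u[0]+10].astype(int)[::3])
    ratio=s/(im.sum(2)+1)
    print((100*ratio[u[1]-12:u[1]+12,u[0]-10:u[0]+10]).astype(int)[::3])
E
```

```text
scene [227 233] model 229.5686274509804
[[ -1  -1   1   0   1   0   0   1   0   1   1   0   1   3   0   0  -1   1
    0   2]
 [ -1   2   2   1   1   0  -2   2  25 116 127 128 126  90  14   0   0   1
    1   2]
 [  1  -1   1  -1  -1   0   3  26 122 130 128 126 114  71  55  15  -1   1
    1   3]
 [ -1   0   0  -1   0   1  29 124 129 130 128 113  71  69  54  22  -1   1
   -1   0]
 [  0   0   1   1   9  54 124 128 130 129 112  74  70  55  24   1   0   2
    0   2]
 [  2   1  -1   9  69 128 131 131 128 110  72  70  72  96  74   2   3   0
    0   1]
 [ -1   3   4  53 125 126 128 127 109  72  70  70  79  83  71  34  -1  -1
    3   1]
 [  1   1   1   5  47  64  68  74  76  70  69  57  40  14  10   2   0   4
    2   1]]
[[ 0  0  0  0  0  0  0  0  0  0  0  0  0  0  0  0  0  0  0  0]
 [ 0  0  0  0  0  0  0  0  5 34 37 37 36 26  3  0  0  0  0  0]
 [ 0  0  0  0  0  0  0  5 37 39 37 37 37 32 22  3  0  0  0  1]
 [ 0  0  0  0  0  0  6 37 37 38 38 36 32 32 22  5  0  0  0  0]
 [ 0  0  0  0  2 15 37 37 38 37 38 35 34 22  5  0  0  0  0  0]
 [ 0  0  0  2 23 37 38 38 39 36 33 32 34 34 23  0  0  0  0  0]
 
[... 474 characters left out ...]
1  1]
 [ 0  2  1  5 20 45 61 56 63 84 93 97 96 95 81 34  5  2  3  1]
 [ 0  3  2  3  4 15 36 62 80 92 97 96 97 85 48  9  3 -1 -1  1]
 [ 0  2  0  1  5 29 47 59 71 80 87 87 86 52 14  1  3  2  0  1]]
[[16 15 15 15 15 16 16 16 16 16 16 18 25 33 34 31 30 26 19 16]
 [15 16 15 16 14 16 16 16 16 19 29 35 35 37 36 36 36 29 18 15]
 [16 16 15 15 15 16 13 14 16 24 38 35 35 34 37 38 33 22 16 16]
 [ 4  3  3  3  2  2  3  8 17 32 38 36 35 36 36 32 22  9  6  6]
 [ 0  0  0  0  3 15 33 39 35 39 35 37 36 33 34 25  5  0  0  0]
 [ 0  0  0  1  8 25 40 41 34 35 35 36 35 37 33 14  1  0  0  0]
 [ 0  1  0  1  1  5 19 36 37 35 37 36 37 32 19  3  1  0  0  0]
 [ 0  0  0  0  1 15 30 41 36 36 37 35 34 19  4  0  0  0  0  0]]
```

```bash
cat >> h.py <<'E'
def orange(im):
    f=im.astype(float); return np.clip(((f[:,:,0]-f[:,:,2])/(f.sum(2)+1)-.17)/.16,0,1)
E
python3 - <<'E'
from h import *
G={1:(.648,-.0214,-16.9),2:(.5184,-.0221,37.3),3:(.5203,-.1503,-81.1),4:(.6471,-.1498,-48.4)}
M={n:orange(cv2.imread(f"pics/{n}0.png")[:,:,::-1]) for n in C}
X={}
for k,g in G.items():
    for nm,ms in(("both",M),("top",{"top":M["top"]}),("scene",{"scene":M["scene"]})):
        r=fit(ms,[g[0],g[1],np.radians(g[2])],.187); print(k,nm,r.x[:2].round(4),np.degrees(r.x[2]).round(1),round(r.fun,1))
        if nm=="both":X[k]=r.x
P=np.array([X[k][:2] for k in(1,2,3,4)]); c=P.mean(0); d=P-c
L=np.array([[65,65],[-65,65],[-65,-65],[65,-65]])/1000
yaw=np.arctan2((L[:,0]*d[:,1]-L[:,1]*d[:,0]).sum(),(L*d).sum())
Rm=np.array([[np.cos(yaw),-np.sin(yaw)],[np.sin(yaw),np.cos(yaw)]])
print(c.round(4),np.degrees(yaw).round(2)); print((c+L@Rm.T).round(4)); print("res mm",((d-L@Rm.T)*1000).round(1).tolist())
E
```

```text
1 both [ 0.6509 -0.0231] -10.3 131.4
1 top [ 0.6496 -0.0217] -18.2 63.9
1 scene [ 0.6498 -0.0239] -6.6 46.5
2 both [ 0.5195 -0.0243] 28.1 113.8
2 top [ 0.5187 -0.0236] 37.6 74.3
2 scene [ 0.5183 -0.0254] 27.9 27.7
3 both [ 0.5208 -0.1545] -80.6 88.5
3 top [ 0.5207 -0.1537] -82.3 45.2
3 scene [ 0.5199 -0.1546] -84.4 40.0
4 both [ 0.6509 -0.1527] -53.0 104.8
4 top [ 0.6514 -0.1535] -53.4 48.0
4 scene [ 0.6506 -0.1531] -53.9 56.5
[ 0.5855 -0.0886] 0.47
[[ 0.65   -0.0231]
 [ 0.52   -0.0242]
 [ 0.521  -0.1542]
 [ 0.651  -0.1531]]
res mm [[0.9, 0.0], [-0.5, -0.1], [-0.3, -0.3], [-0.2, 0.4]]
```

```bash
python3 - <<'E'
from h import *
K={1:(.65,-.0231),2:(.52,-.0242),3:(.521,-.1542),4:(.651,-.1531)}
A0={1:-14,2:33,3:-82,4:-53}
M={n:orange(cv2.imread(f"pics/{n}0.png")[:,:,::-1]) for n in C}
for k in K:
  for n in C:
    u=proj(n,np.array([[*K[k],.187]]))[0].astype(int); sl=(slice(u[1]-20,u[1]+20),slice(u[0]-20,u[0]+20))
    o=min((np.abs(wing(n,K[k][0]+dx,K[k][1]+dy,np.radians(A0[k]+a),z)[sl]-M[n][sl]).sum(),A0[k]+a,z,dx,dy) for a in range(-16,17,2) for z in(.186,.189) for dx in(-.002,0,.002) for dy in(-.002,0,.002))
    print(k,n,o,"model",wing(n,*K[k],np.radians(A0[k]),.187)[sl].sum().round(),"mask",M[n][sl].sum().round())
n="scene";S=[]
for n in C:
  im=cv2.imread(f"pics/{n}0.png")
  for k in K:
    u=proj(n,np.array([[*K[k],.187]]))[0].astype(int)
    w=(wing(n,*K[k],np.radians(A0[k]),.187)*255).astype(np.uint8)[u[1]-20:u[1]+20,u[0]-20:u[0]+20]
    c=cv2.resize(im[u[1]-20:u[1]+20,u[0]-20:u[0]+20],None,fx=5,fy=5,interpolation=cv2.INTER_CUBIC)
    cs,_=cv2.findContours((cv2.resize(w,None,fx=5,fy=5)>127).astype(np.uint8),0,1); cv2.drawContours(c,cs,-1,(255,0,0),1); S.append(c)
cv2.imwrite("pics/ov.png",np.vstack([np.hstack(S[:4]),np.hstack(S[4:])]))
E
```

```text
1 scene (np.float64(50.16341634850118), -8, 0.189, 0, 0) model 228.0 mask 166.0
1 top (np.float64(64.86388860642569), -22, 0.186, 0.002, 0) model 259.0 mask 185.0
2 scene (np.float64(30.297260973655405), 29, 0.189, 0.002, 0) model 170.0 mask 138.0
2 top (np.float64(77.89054182133327), 39, 0.186, -0.002, 0) model 285.0 mask 204.0
3 scene (np.float64(40.63291161726862), -74, 0.189, 0, 0) model 262.0 mask 225.0
3 top (np.float64(49.63660403681834), -82, 0.186, 0, -0.002) model 225.0 mask 182.0
4 scene (np.float64(58.739364193137206), -55, 0.186, -0.002, 0) model 304.0 mask 244.0
4 top (np.float64(49.94005631456072), -53, 0.186, 0, 0) model 232.0 mask 182.0
```

View pics/ov.png

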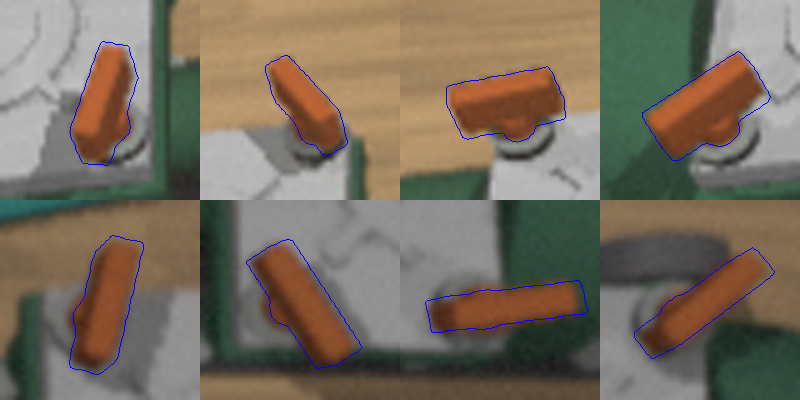

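The overlay confirms the positions and angles, with centres at K and wings at -14, 33, -82 and -53°. Now I plan the approach.

```bash
cat >> h.py <<'E'
K={1:(.65,-.0231),2:(.52,-.0242),3:(.521,-.1542),4:(.651,-.1531)}
def pl(f,t):
    c,s=np.cos(np.radians(f[3])),np.sin(np.radians(f[3])); d=np.subtract(t[:3],f[:3])
    return [round(float(v),4) for v in(c*d[0]+s*d[1], s*d[0]-c*d[1], -d[2], np.radians(f[3]-t[3]))]
def st():
    o=telemetry.get_obs(); print(o["clock"],o["tool_pos"].round(4),o["orientation"].round(1),"F",o["force"].round(1),"M",o["moment"].round(3),"op",round(o["opening"],4),"g",round(o["gripper_force"],1),"j6",o["joint_pos"][5].round(1)); return o
E
python3 - <<'E'
from h import *
s=(.281,.614,.227,-24.57)
for z in(.227,): print(pl(s,(*K[1],z,-14)))
E
```

```text
[0.6005, 0.426, -0.0, -0.1845]
```

Emit:
carry_out(rows=[[0.05,0.0355,0,0,0,-0.02],[0.1,0.071,0,0,0,-0.04],[0.15,0.1065,0,0,0,-0.06],[0.2,0.142,0,0,0,-0.08],[0.25,0.1775,0,0,0,-0.1],[0.3,0.213,0,0,0,-0.12],[0.35,0.2485,0,0,0,-0.14],[0.4,0.284,0,0,0,-0.16]], grip=-0.2)

```text
clock: 1.1
tool_pos: [0.5269, 0.1874, 0.2265]
orientation: [-180.0, 0.0, -15.3]
force: [1.5, 0.1, 0.1]
opening: 0.0351
gripper_force: 0.0
```

Emit:
carry_out(rows=[[0.05,0.0355,0,0,0,-0.01],[0.1,0.071,0,0,0,-0.02],[0.15,0.106,0,0,0,-0.025],[0.2,0.142,0,0,0,-0.025],[0.2,0.142,0,0,0,-0.025],[0.2,0.142,0,0,0,-0.025]])

```text
clock: 1.85
tool_pos: [0.6811, -0.0012, 0.2256]
orientation: [180.0, 0.1, -14.0]
force: [-0.9, -0.2, 0.2]
opening: 0.0347
gripper_force: 0.0
```

```bash
python3 - <<'E'
from h import *
o=st(); print(pl((*o["tool_pos"],o["orientation"][2]),(*K[1],.169,-14)))
E
```

```text
1.85 [ 0.6811 -0.0012  0.2256] [ 1.8e+02  1.0e-01 -1.4e+01] F [-0.9 -0.2  0.2] M [ 0.019  0.064 -0.008] op 0.0347 g 0.0 j6 59.7
[-0.0248, 0.0288, 0.0566, -0.0007]
```

Emit:
carry_out(rows=[[-0.0248,0.0288,0,0,0,0],[-0.0248,0.0288,0.02,0,0,0],[-0.0248,0.0288,0.0566,0,0,0],[-0.0248,0.0288,0.0566,0,0,0]])

```text
clock: 2.35
tool_pos: [0.648, -0.0217, 0.1678]
orientation: [179.9, 0.3, -13.9]
force: [-0.4, 0.0, 0.2]
opening: 0.0347
gripper_force: 0.0
```

```bash
python3 - <<'E'
from h import *
st()
im=viewer.snapshot("scene")[130:280,145:295]; t=viewer.snapshot("top")[110:260,380:530]
cv2.imwrite("pics/k1.png",cv2.resize(np.hstack([im,t])[:,:,::-1],None,fx=2.66,fy=2.66,interpolation=cv2.INTER_CUBIC))
E
```

```text
2.35 [ 0.648  -0.0217  0.1678] [179.9   0.3 -13.9] F [-0.4  0.   0.2] M [-0.051  0.033 -0.01 ] op 0.0347 g 0.0 j6 60.9
```

View pics/k1.png

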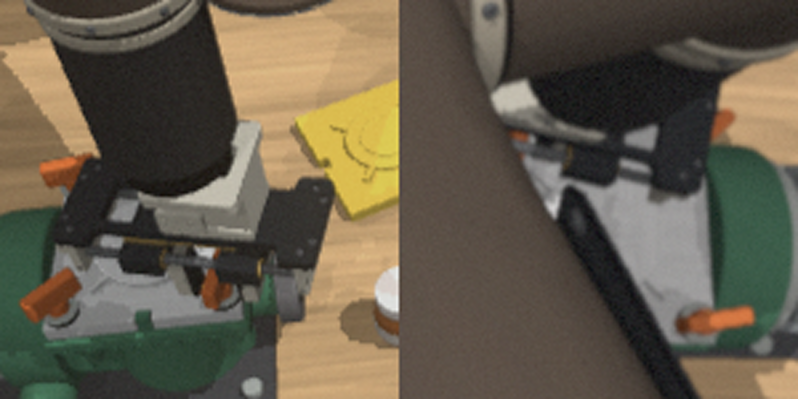

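Scene crop: the fingers straddle knob1's wing (about (215,280)) and nothing else is touched. Closing.

Emit:
carry_out(rows=[[0.001,0,0,0,0,0],[0.001,0,0,0,0,0],[0.001,0,0,0,0,0]], grip=-1)

```text
clock: 2.82
tool_pos: [0.6518, -0.0234, 0.171]
orientation: [180.0, -0.1, -14.0]
force: [-0.3, -2.1, 3.5]
opening: 0.0162
gripper_force: 30.0
```

```bash
python3 -c "
from h import *
st()"
```

```text
2.825 [ 0.6518 -0.0234  0.171 ] [ 1.8e+02 -1.0e-01 -1.4e+01] F [-0.3 -2.1  3.5] M [-0.837  0.254  0.005] op 0.0162 g 30.0 j6 60.9
```

Emit:
carry_out(rows=[[0,0,0.0004,0,0,0.15],[0,0,0.0008,0,0,0.3],[0,0,0.0011,0,0,0.45],[0,0,0.0015,0,0,0.6],[0,0,0.0019,0,0,0.75],[0,0,0.0023,0,0,0.9],[0,0,0.0027,0,0,1.05],[0,0,0.0027,0,0,1.05]])

```text
clock: 3.82
tool_pos: [0.6504, -0.0249, 0.1683]
orientation: [179.9, -0.1, -74.3]
force: [-4.9, -7.0, 6.2]
opening: 0.0167
gripper_force: 30.0
```

```bash
python3 - <<'E'
from h import *
st()
f=(*K[1],.1663,-74.2); print(pl(f,(*K[3],.212,-82)),pl(f,(*K[3],.169,-82)))
E
```

```text
3.825 [ 0.6504 -0.0249  0.1683] [ 1.799e+02 -1.000e-01 -7.430e+01] F [-4.9 -7.   6.2] M [-2.411  1.787 -0.044] op 0.0167 g 30.0 j6 0.7
[0.091, 0.1598, -0.0457, 0.1361] [0.091, 0.1598, -0.0027, 0.1361]
```

```bash
python3 - <<'E'
from h import *
f=(.6518,-.0227,.1677,-74.13); print(pl(f,(*K[3],.213,-82)),pl(f,(*K[3],.170,-82)))
E
```

```text
[0.0907, 0.1618, -0.0453, 0.1374] [0.0907, 0.1618, -0.0023, 0.1374]
```

Emit:
carry_out(rows=[[0,0,0,0,0,0],[0,0,-0.02,0,0,0],[0,0,-0.0453,0,0,0],[0.03,0.054,-0.0453,0,0,0.05],[0.06,0.108,-0.0453,0,0,0.1],[0.0907,0.1618,-0.0453,0,0,0.1374],[0.0907,0.1618,-0.0403,0,0,0.1374],[0.0907,0.1618,-0.0023,0,0,0.1374]], grip=-0.2)

```text
clock: 4.82
tool_pos: [0.5228, -0.1548, 0.1719]
orientation: [-179.6, -0.1, -82.0]
force: [0.1, -0.5, -0.9]
opening: 0.0351
gripper_force: 0.0
```

```bash
python3 - <<'E'
from h import *
st()
im=viewer.snapshot("scene")
cv2.imwrite("pics/k3.png",cv2.resize(im[150:280,145:275][:,:,::-1],None,fx=4,fy=4,interpolation=cv2.INTER_CUBIC))
M={"scene":orange(im)}
r=fit(M,[*K[1],np.radians(-75)],.185);print(r.x[:2].round(4),np.degrees(r.x[2]),r.fun)
E
```

```text
4.825 [ 0.5228 -0.1548  0.1719] [-1.796e+02 -1.000e-01 -8.200e+01] F [ 0.1 -0.5 -0.9] M [ 0.154 -0.13  -0.032] op 0.0351 g 0.0 j6 3.8
[ 0.6507 -0.0236] -72.27587204105433 54.384870711423545
```

View pics/k3.png

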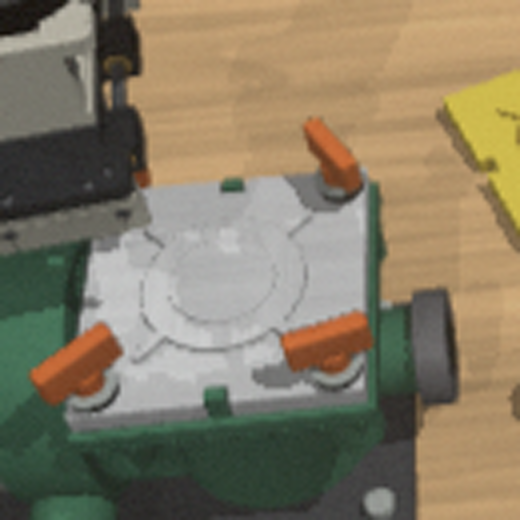

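Knob1's wing is at about -72° as planned (crop (328,340)), and the cover is otherwise unchanged. On to knob3.

Emit:
carry_out(rows=[[0,0,0,0,0,0],[0,0,0,0,0,0],[0,0,0,0,0,0]], grip=-1)

```text
clock: 5.25
tool_pos: [0.5204, -0.1544, 0.1705]
orientation: [180.0, -0.0, -82.0]
force: [-4.1, 0.1, 3.7]
opening: 0.0166
gripper_force: 30.0
```

Emit:
carry_out(rows=[[0,0,0.0004,0,0,0.15],[0,0,0.0008,0,0,0.3],[0,0,0.0011,0,0,0.45],[0,0,0.0015,0,0,0.6],[0,0,0.0019,0,0,0.75],[0,0,0.0023,0,0,0.9],[0,0,0.0027,0,0,1.05],[0,0,0.0027,0,0,1.05]])

```text
clock: 6.25
tool_pos: [0.5196, -0.1541, 0.1678]
orientation: [179.9, -0.1, -142.3]
force: [-6.2, 2.4, 6.9]
opening: 0.0162
gripper_force: 30.0
```

```bash
python3 - <<'E'
from h import *
st()
f=(*K[3],.1673,-142.16); print(pl(f,(*K[2],.170,-146.5)))
f=(*K[2],.1673,-206.66); print(pl(f,(*K[4],.170,-53)))
E
```

```text
6.25 [ 0.5196 -0.1541  0.1678] [ 1.799e+02 -1.000e-01 -1.423e+02] F [-6.2  2.4  6.9] M [ 1.036e+00  2.628e+00 -2.000e-03] op 0.0162 g 30.0 j6 -56.4
[-0.079, 0.1033, -0.0027, 0.0757]
[-0.1749, -0.0564, -0.0027, -2.6819]
```

Emit:
carry_out(rows=[[0,0,0,0,0,0],[0,0,-0.02,0,0,0],[0,0,-0.0457,0,0,0],[-0.026,0.034,-0.0457,0,0,0.03],[-0.053,0.069,-0.0457,0,0,0.05],[-0.079,0.1033,-0.0457,0,0,0.0757],[-0.079,0.1033,-0.0407,0,0,0.0757],[-0.079,0.1033,-0.0027,0,0,0.0757]], grip=-0.2)

```text
clock: 7.25
tool_pos: [0.5223, -0.0233, 0.1719]
orientation: [-179.8, 0.4, -146.4]
force: [0.8, -0.6, -0.7]
opening: 0.0348
gripper_force: 0.0
```

Emit:
carry_out(rows=[[0,0,0,0,0,0],[0,0,0,0,0,0],[0,0,0,0,0,0]], grip=-1)

```text
clock: 7.62
tool_pos: [0.5196, -0.0237, 0.1705]
orientation: [179.9, 0.1, -146.5]
force: [-3.7, 6.4, -0.5]
opening: 0.0164
gripper_force: 30.0
```

Emit:
carry_out(rows=[[0,0,0.0004,0,0,0.15],[0,0,0.0008,0,0,0.3],[0,0,0.0011,0,0,0.45],[0,0,0.0015,0,0,0.6],[0,0,0.0019,0,0,0.75],[0,0,0.0023,0,0,0.9],[0,0,0.0027,0,0,1.05],[0,0,0.0027,0,0,1.05]])

```text
clock: 8.62
tool_pos: [0.5196, -0.0236, 0.1678]
orientation: [179.9, -0.0, 153.2]
force: [-4.1, 6.8, -1.7]
opening: 0.0164
gripper_force: 30.0
```

```bash
python3 - <<'E'
from h import *
st()
E
```

```text
8.625 [ 0.5196 -0.0236  0.1678] [179.9  -0.  153.2] F [-4.1  6.8 -1.7] M [2.329 1.063 0.052] op 0.0164 g 30.0 j6 -135.7
```

Emit:
carry_out(rows=[[0,0,0,0,0,0],[0,0,-0.02,0,0,0],[0,0,-0.0457,0,0,0],[-0.03,-0.0094,-0.0457,0,0,-0.17],[-0.06,-0.0188,-0.0457,0,0,-0.34],[-0.09,-0.0282,-0.0457,0,0,-0.51],[-0.12,-0.0376,-0.0457,0,0,-0.68],[-0.1749,-0.0564,-0.0457,0,0,-0.85]], grip=-0.2)

```text
clock: 9.62
tool_pos: [0.652, -0.1541, 0.215]
orientation: [-179.9, 0.2, -157.6]
force: [1.9, 1.0, 1.0]
opening: 0.0352
gripper_force: 0.0
```

Emit:
carry_out(rows=[[0,0,0,0,0,-0.18],[0,0,0,0,0,-0.36],[0,0,0,0,0,-0.54],[0,0,0,0,0,-0.72],[0,0,0,0,0,-0.9],[0,0,0,0,0,-1.08],[0,0,0,0,0,-1.26],[0,0,0,0,0,-1.44]])

```text
clock: 10.62
tool_pos: [0.6513, -0.154, 0.2142]
orientation: [-179.9, -0.1, -75.1]
force: [0.4, 0.4, -1.1]
opening: 0.0352
gripper_force: 0.0
```

Emit:
carry_out(rows=[[0,0,0,0,0,-0.17],[0,0,0,0,0,-0.34],[0,0,0.005,0,0,-0.392],[0,0,0.043,0,0,-0.392],[0,0,0.043,0,0,-0.392]])

```text
clock: 11.25
tool_pos: [0.6493, -0.1536, 0.168]
orientation: [179.8, 0.1, -53.0]
force: [-0.4, -0.4, 0.8]
opening: 0.0352
gripper_force: 0.0
```

```bash
python3 - <<'E'
from h import *
st()
E
```

```text
11.25 [ 0.6493 -0.1536  0.168 ] [ 1.798e+02  1.000e-01 -5.300e+01] F [-0.4 -0.4  0.8] M [ 0.047  0.016 -0.027] op 0.0352 g 0.0 j6 33.6
```

Emit:
carry_out(rows=[[0,0,0,0,0,0],[0,0,0,0,0,0],[0,0,0,0,0,0]], grip=-1)

```text
clock: 11.62
tool_pos: [0.6509, -0.1539, 0.1713]
orientation: [-180.0, -0.1, -53.0]
force: [-2.7, -0.9, 4.8]
opening: 0.0165
gripper_force: 30.0
```

Emit:
carry_out(rows=[[0,0,0.0004,0,0,0.15],[0,0,0.0008,0,0,0.3],[0,0,0.0011,0,0,0.45],[0,0,0.0015,0,0,0.6],[0,0,0.0019,0,0,0.75],[0,0,0.0023,0,0,0.9],[0,0,0.0027,0,0,1.05],[0,0,0.0027,0,0,1.05]])

```text
clock: 12.62
tool_pos: [0.6498, -0.1541, 0.1686]
orientation: [180.0, -0.1, -113.3]
force: [-6.5, -1.8, 7.7]
opening: 0.0163
gripper_force: 30.0
```

```bash
cat >> h.py <<'E'
def feel(n=6):
    L=[];F=[]
    for i in range(n):
        viewer.snapshot("top"); o=telemetry.get_obs(); L.append(o["moment"][2]);F.append(o["force"])
    print(round(o["clock"],2),"Mz %.3f +- %.3f"%(np.mean(L),np.std(L)),np.round(L,3),"F",np.mean(F,0).round(1),"pos",o["tool_pos"].round(4),"yaw",o["orientation"][2].round(1),"op",round(o["opening"],4),"j6",o["joint_pos"][5].round(0))
E
python3 - <<'E'
from h import *
feel()
f=(*K[4],.1673,-113.16); print(pl(f,(*K[1],.1675,-74.1)))
E
```

```text
12.93 Mz -0.038 +- 0.026 [-0.084 -0.011 -0.034 -0.019 -0.06  -0.021] F [-6.2 -1.8  7.6] pos [ 0.6498 -0.1541  0.1685] yaw -113.2 op 0.0165 j6 -27.0
[-0.1191, 0.052, -0.0002, -0.6817]
```

Emit:
carry_out(rows=[[0,0,0,0,0,0],[0,0,-0.02,0,0,0],[0,0,-0.0457,0,0,0],[-0.03,0.013,-0.0457,0,0,-0.17],[-0.06,0.026,-0.0457,0,0,-0.34],[-0.09,0.039,-0.0457,0,0,-0.51],[-0.1191,0.052,-0.0457,0,0,-0.6817],[-0.1191,0.052,-0.0402,0,0,-0.6817]], grip=-0.2)

```text
clock: 13.92
tool_pos: [0.6503, -0.021, 0.2077]
orientation: [-179.9, 0.0, -73.9]
force: [0.8, -0.3, -0.5]
opening: 0.0351
gripper_force: 0.0
```

Emit:
carry_out(rows=[[0,0,0.04,0,0,0],[0,0,0.04,0,0,0]])

```text
clock: 14.18
tool_pos: [0.6477, -0.0238, 0.1641]
orientation: [179.7, 0.1, -74.2]
force: [-0.2, -0.0, 0.5]
opening: 0.0352
gripper_force: 0.0
```

```bash
python3 -c "
from h import *
feel(4)"
```

```text
14.38 Mz 0.011 +- 0.032 [-0.03   0.005  0.007  0.061] F [0.2 0.  0.5] pos [ 0.6506 -0.0237  0.1687] yaw -74.1 op 0.0351 j6 1.0
```

Emit:
carry_out(rows=[[0,0,0,0,0,0],[0,0,0,0,0,0],[0,0,0,0,0,0],[0,0,0.0004,0,0,0.15],[0,0,0.0008,0,0,0.3],[0,0,0.0008,0,0,0.3]], grip=-1)

```text
clock: 15.12
tool_pos: [0.6496, -0.0234, 0.1669]
orientation: [-180.0, -0.0, -91.2]
force: [-2.3, -0.2, 5.0]
opening: 0.0166
gripper_force: 30.0
```

```bash
python3 -c "
from h import *
feel(6)"
```

```text
15.43 Mz -0.018 +- 0.043 [-0.097  0.026 -0.023  0.008  0.021 -0.044] F [-2.7  0.5  5.5] pos [ 0.6496 -0.0234  0.1669] yaw -91.1 op 0.0168 j6 -16.0
```

Emit:
carry_out(rows=[[0,0,0.0003,0,0,0.1],[0,0,0.0005,0,0,0.2],[0,0,0.0005,0,0,0.2]])

```text
clock: 15.8
tool_pos: [0.6496, -0.0234, 0.1665]
orientation: [-180.0, -0.0, -102.6]
force: [-2.9, -1.0, 6.0]
opening: 0.0165
gripper_force: 30.0
```

```bash
python3 - <<'E'
from h import *
feel(8)
f=(*K[1],.1662,-102.75); print(pl(f,(*K[3],.1675,-142.2)))
f=(*K[3],.1667,-159.4); print(pl(f,(*K[2],.1675,-206.7)))
E
```

```text
16.2 Mz 0.042 +- 0.034 [ 0.093 -0.017  0.011  0.053  0.051  0.02   0.082  0.045] F [-2.8 -0.1  5.9] pos [ 0.6496 -0.0234  0.1665] yaw -102.5 op 0.0164 j6 -28.0
[0.1563, 0.0969, -0.0013, 0.6885]
[-0.0448, 0.122, -0.0008, 0.8255]
```

Knob1 now shows about 0.04, so it is squeezing the gasket. Next, knob3.

Emit:
carry_out(rows=[[0,0,0,0,0,0],[0,0,-0.02,0,0,0],[0,0,-0.0463,0,0,0],[0.04,0.024,-0.0463,0,0,0.17],[0.08,0.048,-0.0463,0,0,0.34],[0.12,0.072,-0.0463,0,0,0.51],[0.1563,0.0969,-0.0463,0,0,0.6885],[0.1563,0.0969,-0.0413,0,0,0.6885]], grip=-0.2)

```text
clock: 17.2
tool_pos: [0.519, -0.1559, 0.2075]
orientation: [-180.0, 0.1, -142.3]
force: [0.7, 0.6, 0.3]
opening: 0.0353
gripper_force: 0.0
```

Emit:
carry_out(rows=[[0,0,0.04,0,0,0],[0,0,0.04,0,0,0]])

```text
clock: 17.45
tool_pos: [0.519, -0.154, 0.1645]
orientation: [179.8, -0.2, -142.1]
force: [-0.6, -0.4, 0.2]
opening: 0.0348
gripper_force: 0.0
```

Emit:
carry_out(rows=[[0,0,0,0,0,0],[0,0,0,0,0,0],[0,0,0,0,0,0],[0,0,0.0004,0,0,0.15],[0,0,0.0008,0,0,0.3],[0,0,0.0008,0,0,0.3]], grip=-1)

```text
clock: 18.2
tool_pos: [0.5209, -0.1534, 0.1673]
orientation: [180.0, 0.1, -159.5]
force: [-2.2, 5.9, 3.2]
opening: 0.0163
gripper_force: 30.0
```

```bash
python3 -c "
from h import *
feel(8)"
```

```text
18.6 Mz -0.011 +- 0.032 [ 0.011  0.029 -0.025 -0.064 -0.016  0.023  0.007 -0.05 ] F [-2.9  5.7  3.8] pos [ 0.5209 -0.1534  0.1673] yaw -159.3 op 0.0167 j6 -74.0
```

Emit:
carry_out(rows=[[0,0,0.0003,0,0,0.1],[0,0,0.0005,0,0,0.2],[0,0,0.0005,0,0,0.2]])

```text
clock: 18.98
tool_pos: [0.5209, -0.1535, 0.1668]
orientation: [179.9, 0.1, -170.9]
force: [-2.4, 4.7, 3.2]
opening: 0.0162
gripper_force: 30.0
```

```bash
python3 - <<'E'
from h import *
feel(8)
f=(*K[3],.1662,-170.9); print(pl(f,(*K[2],.1675,-206.7)))
E
```

```text
19.38 Mz 0.006 +- 0.038 [ 0.008  0.003 -0.054 -0.049  0.056  0.013  0.05   0.024] F [-2.2  4.9  3.4] pos [ 0.5209 -0.1535  0.1668] yaw -170.8 op 0.0166 j6 -85.0
[-0.0196, 0.1285, -0.0013, 0.6248]
```

Emit:
carry_out(rows=[[0,0,0,0,0,0],[0,0,-0.02,0,0,0],[0,0,-0.0463,0,0,0],[-0.005,0.032,-0.0463,0,0,0.16],[-0.01,0.064,-0.0463,0,0,0.32],[-0.015,0.096,-0.0463,0,0,0.47],[-0.0196,0.1285,-0.0463,0,0,0.6248],[-0.0196,0.1285,-0.0413,0,0,0.6248]], grip=-0.2)

```text
clock: 20.38
tool_pos: [0.5203, -0.0227, 0.2081]
orientation: [179.9, 0.1, 153.4]
force: [0.3, -0.5, 0.4]
opening: 0.0346
gripper_force: 0.0
```

Emit:
carry_out(rows=[[0,0,0.04,0,0,0],[0,0,0.04,0,0,0]])

```text
clock: 20.62
tool_pos: [0.5178, -0.0252, 0.1651]
orientation: [-179.8, -0.2, 153.4]
force: [-0.6, -0.7, 0.7]
opening: 0.035
gripper_force: 0.0
```

Emit:
carry_out(rows=[[0,0,0,0,0,0],[0,0,0,0,0,0],[0,0,0,0,0,0],[0,0,0.0004,0,0,0.15],[0,0,0.0008,0,0,0.3],[0,0,0.0008,0,0,0.3]], grip=-1)

```text
clock: 21.38
tool_pos: [0.5205, -0.0243, 0.1675]
orientation: [179.9, 0.1, 136.2]
force: [0.0, 1.5, 6.1]
opening: 0.0168
gripper_force: 30.0
```

```bash
python3 -c "
from h import *
feel(8)"
```

```text
21.77 Mz -0.055 +- 0.015 [-0.064 -0.08  -0.062 -0.036 -0.06  -0.051 -0.056 -0.032] F [0.1 1.  5.8] pos [ 0.5205 -0.0243  0.1675] yaw 136.4 op 0.0165 j6 -153.0
```

Emit:
carry_out(rows=[[0,0,0.0003,0,0,0.1],[0,0,0.0005,0,0,0.2],[0,0,0.0005,0,0,0.2]])

```text
clock: 22.15
tool_pos: [0.5203, -0.0245, 0.167]
orientation: [179.9, 0.1, 124.9]
force: [-1.0, 0.7, 7.3]
opening: 0.0166
gripper_force: 30.0
```

```bash
python3 - <<'E'
from h import *
feel(8)
f=(*K[2],.1662,-235.4); print(pl(f,(*K[4],.1675,-113.2)))
E
```

```text
22.55 Mz -0.037 +- 0.033 [ 0.013 -0.037 -0.036 -0.006 -0.071 -0.064 -0.086 -0.009] F [-0.3  0.7  6.4] pos [ 0.5203 -0.0244  0.167 ] yaw 125.0 op 0.0165 j6 -164.0
[-0.1805, 0.0346, -0.0013, -2.1328]
```

Emit:
carry_out(rows=[[0,0,0,0,0,0],[0,0,-0.02,0,0,0],[0,0,-0.0463,0,0,0],[-0.036,0.007,-0.0463,0,0,-0.17],[-0.072,0.014,-0.0463,0,0,-0.34],[-0.108,0.021,-0.0463,0,0,-0.51],[-0.144,0.028,-0.0463,0,0,-0.68],[-0.1805,0.0346,-0.0463,0,0,-0.85]], grip=-0.2)

```text
clock: 23.55
tool_pos: [0.6512, -0.1541, 0.2117]
orientation: [-180.0, -0.1, 173.9]
force: [0.1, 1.4, -0.1]
opening: 0.0353
gripper_force: 0.0
```

Emit:
carry_out(rows=[[0,0,0,0,0,-0.18],[0,0,0,0,0,-0.36],[0,0,0,0,0,-0.54],[0,0,0,0,0,-0.72],[0,0,0,0,0,-0.9],[0,0,0,0,0,-1.08],[0,0,0.005,0,0,-1.2,0],[0,0,0.005,0,0,-1.2828]])

```text
invalid input
```

```bash
python3 -c "
from h import *
st()"
```

```text
23.55 [ 0.6512 -0.1541  0.2117] [-1.800e+02 -1.000e-01  1.739e+02] F [ 0.1  1.4 -0.1] M [ 0.09  -0.214  0.08 ] op 0.0353 g 0.0 j6 -99.4
```

My typo put seven numbers in one row and the call was refused, so nothing moved. Repeating it corrected.

Emit:
carry_out(rows=[[0,0,0,0,0,-0.18],[0,0,0,0,0,-0.36],[0,0,0,0,0,-0.54],[0,0,0,0,0,-0.72],[0,0,0,0,0,-0.9],[0,0,0,0,0,-1.08],[0,0,0.005,0,0,-1.2],[0,0,0.005,0,0,-1.2828]])

```text
clock: 24.55
tool_pos: [0.6501, -0.1531, 0.2062]
orientation: [179.9, -0.0, -112.7]
force: [-0.2, 0.1, 0.4]
opening: 0.0351
gripper_force: 0.0
```

Emit:
carry_out(rows=[[0,0,0.04,0,0,0],[0,0,0.04,0,0,0]])

```text
clock: 24.8
tool_pos: [0.6483, -0.153, 0.1638]
orientation: [179.6, -0.1, -113.0]
force: [0.2, -0.6, 0.5]
opening: 0.0352
gripper_force: 0.0
```

Emit:
carry_out(rows=[[0,0,0,0,0,0],[0,0,0,0,0,0],[0,0,0,0,0,0],[0,0,0.0004,0,0,0.15],[0,0,0.0008,0,0,0.3],[0,0,0.0008,0,0,0.3]], grip=-1)

```text
clock: 25.55
tool_pos: [0.6504, -0.1529, 0.1676]
orientation: [-180.0, 0.0, -130.3]
force: [-3.6, 2.1, 5.1]
opening: 0.016
gripper_force: 30.0
```

```bash
python3 -c "
from h import *
feel(8)"
```

```text
25.95 Mz -0.035 +- 0.019 [-0.042 -0.028 -0.066 -0.024 -0.013 -0.038 -0.009 -0.056] F [-4.   2.3  5.4] pos [ 0.6504 -0.1528  0.1677] yaw -130.2 op 0.0163 j6 -44.0
```

Emit:
carry_out(rows=[[0,0,0.0003,0,0,0.1],[0,0,0.0005,0,0,0.2],[0,0,0.0005,0,0,0.2]])

```text
clock: 26.32
tool_pos: [0.6505, -0.1529, 0.1672]
orientation: [-180.0, 0.0, -141.7]
force: [-4.4, 2.8, 5.7]
opening: 0.016
gripper_force: 30.0
```

```bash
python3 - <<'E'
from h import *
feel(8)
f=(*K[4],.1662,-141.9); print(pl(f,(*K[1],.1662,-102.7)))
E
```

```text
26.73 Mz 0.043 +- 0.028 [-0.006  0.025  0.024  0.093  0.058  0.062  0.046  0.045] F [-4.2  2.2  5.5] pos [ 0.6505 -0.1529  0.1673] yaw -141.7 op 0.0162 j6 -55.0
[-0.0794, 0.1029, -0.0, -0.6842]
```

Round 3, knob1.

Emit:
carry_out(rows=[[0,0,0,0,0,0],[0,0,-0.02,0,0,0],[0,0,-0.0463,0,0,0],[-0.02,0.026,-0.0463,0,0,-0.17],[-0.04,0.052,-0.0463,0,0,-0.34],[-0.06,0.078,-0.0463,0,0,-0.51],[-0.0794,0.1029,-0.0463,0,0,-0.6842],[-0.0794,0.1029,-0.0413,0,0,-0.6842]], grip=-0.2)

```text
clock: 27.72
tool_pos: [0.6502, -0.0212, 0.2079]
orientation: [-179.9, 0.1, -102.3]
force: [0.3, -0.1, 0.2]
opening: 0.0349
gripper_force: 0.0
```

Emit:
carry_out(rows=[[0,0,0.0413,0,0,0],[0,0,0.0413,0,0,0]])

```text
clock: 27.98
tool_pos: [0.6475, -0.0239, 0.1629]
orientation: [179.7, -0.1, -102.6]
force: [0.1, 0.0, 0.3]
opening: 0.035
gripper_force: 0.0
```

Emit:
carry_out(rows=[[0,0,0,0,0,0],[0,0,0,0,0,0],[0,0,0,0,0,0],[0,0,0.0003,0,0,0.1],[0,0,0.0005,0,0,0.2],[0,0,0.0005,0,0,0.2]], grip=-1)

```text
clock: 28.72
tool_pos: [0.6496, -0.0232, 0.1669]
orientation: [-179.9, 0.0, -114.0]
force: [-3.0, 0.2, 5.8]
opening: 0.0163
gripper_force: 30.0
```

```bash
python3 -c "
from h import *
feel(8)"
```

```text
29.12 Mz 0.130 +- 0.035 [0.213 0.111 0.135 0.116 0.118 0.142 0.115 0.087] F [-3.6  0.8  6.1] pos [ 0.6496 -0.0232  0.1669] yaw -114.0 op 0.0166 j6 -39.0
```

Knob1 reads about 0.13, so it is snug at its corner. Next, knob3.

```bash
python3 - <<'E'
from h import *
f=(*K[1],.1657,-114.2); print(pl(f,(*K[3],.1662,-170.9)))
E
```

```text
[0.1725, 0.0639, -0.0005, 0.9896]
```

Emit:
carry_out(rows=[[0,0,0,0,0,0],[0,0,-0.02,0,0,0],[0,0,-0.0463,0,0,0],[0.035,0.013,-0.0463,0,0,0.18],[0.07,0.026,-0.0463,0,0,0.36],[0.105,0.039,-0.0463,0,0,0.54],[0.14,0.052,-0.0463,0,0,0.72],[0.1725,0.0639,-0.0463,0,0,0.9]], grip=-0.2)

```text
clock: 30.12
tool_pos: [0.5202, -0.1556, 0.212]
orientation: [-180.0, 0.1, -165.9]
force: [-0.4, 0.1, -0.0]
opening: 0.035
gripper_force: 0.0
```

Emit:
carry_out(rows=[[0,0,0.005,0,0,0.0896],[0,0,0.0458,0,0,0.0896],[0,0,0.0458,0,0,0.0896]])

```text
clock: 30.5
tool_pos: [0.519, -0.1548, 0.1638]
orientation: [179.9, -0.3, -170.7]
force: [-0.7, 0.2, 0.3]
opening: 0.035
gripper_force: 0.0
```

Emit:
carry_out(rows=[[0,0,0,0,0,0],[0,0,0,0,0,0],[0,0,0,0,0,0],[0,0,0.0003,0,0,0.1],[0,0,0.0005,0,0,0.2],[0,0,0.0005,0,0,0.2]], grip=-1)

```text
clock: 31.25
tool_pos: [0.5217, -0.1537, 0.1666]
orientation: [179.9, 0.1, 177.8]
force: [-0.9, 5.3, 4.8]
opening: 0.0164
gripper_force: 30.0
```

```bash
python3 -c "
from h import *
feel(6)"
```

```text
31.55 Mz 0.013 +- 0.032 [ 0.047 -0.044  0.008  0.042 -0.007  0.032] F [-1.4  5.8  3.1] pos [ 0.5217 -0.1537  0.1666] yaw 177.9 op 0.0171 j6 -96.0
```

Emit:
carry_out(rows=[[0,0,0.0002,0,0,0.08],[0,0,0.0004,0,0,0.15],[0,0,0.0004,0,0,0.15]])

```text
clock: 31.92
tool_pos: [0.5217, -0.1539, 0.1663]
orientation: [179.9, 0.1, 169.3]
force: [-1.4, 5.5, 4.9]
opening: 0.0164
gripper_force: 30.0
```

```bash
python3 - <<'E'
from h import *
feel(6)
f=(*K[3],.1653,-190.95); print(pl(f,(*K[2],.1662,-235.4)))
E
```

```text
32.23 Mz 0.091 +- 0.021 [0.061 0.106 0.118 0.104 0.088 0.068] F [-1.8  5.6  4.6] pos [ 0.5217 -0.154   0.1663] yaw 169.3 op 0.0167 j6 -105.0
[0.0257, 0.1274, -0.0009, 0.7758]
```

Emit:
carry_out(rows=[[0,0,0,0,0,0],[0,0,-0.02,0,0,0],[0,0,-0.0463,0,0,0],[0.005,0.025,-0.0463,0,0,-0.18],[0.01,0.05,-0.0463,0,0,-0.36],[0.015,0.075,-0.0463,0,0,-0.54],[0.02,0.1,-0.0463,0,0,-0.72],[0.0257,0.1274,-0.0463,0,0,-0.9]], grip=-0.2)

```text
clock: 33.22
tool_pos: [0.5196, -0.0242, 0.2117]
orientation: [-180.0, 0.0, -138.8]
force: [0.3, -0.4, 0.5]
opening: 0.0347
gripper_force: 0.0
```

Emit:
carry_out(rows=[[0,0,0,0,0,-0.185],[0,0,0,0,0,-0.37],[0,0,0,0,0,-0.555],[0,0,0,0,0,-0.74],[0,0,0,0,0,-0.925],[0,0,0,0,0,-1.11],[0,0,0.005,0,0,-1.295],[0,0,0.005,0,0,-1.4658]])

```text
clock: 34.22
tool_pos: [0.5194, -0.025, 0.2063]
orientation: [180.0, -0.0, -54.9]
force: [-0.0, 0.4, -1.2]
opening: 0.035
gripper_force: 0.0
```

Emit:
carry_out(rows=[[0,0,0.0404,0,0,0],[0,0,0.0404,0,0,0]])

```text
clock: 34.48
tool_pos: [0.518, -0.0251, 0.164]
orientation: [179.8, 0.1, -55.2]
force: [0.4, 0.1, 0.3]
opening: 0.0347
gripper_force: 0.0
```

Emit:
carry_out(rows=[[0,0,0,0,0,0],[0,0,0,0,0,0],[0,0,0,0,0,0],[0,0,0.0003,0,0,0.1],[0,0,0.0005,0,0,0.2],[0,0,0.0005,0,0,0.2]], grip=-1)

```text
clock: 35.22
tool_pos: [0.5202, -0.0247, 0.1666]
orientation: [-179.9, -0.0, -66.6]
force: [-1.0, 1.0, 5.5]
opening: 0.0168
gripper_force: 30.0
```

```bash
python3 -c "
from h import *
feel(6)"
```

```text
35.52 Mz -0.017 +- 0.017 [-0.023 -0.024  0.02  -0.026 -0.032 -0.017] F [-0.7  0.6  5.9] pos [ 0.5202 -0.0247  0.1665] yaw -66.5 op 0.0165 j6 5.0
```

Emit:
carry_out(rows=[[0,0,0.0002,0,0,0.1],[0,0,0.0005,0,0,0.2],[0,0,0.0005,0,0,0.2]])

```text
clock: 35.9
tool_pos: [0.5199, -0.0248, 0.1662]
orientation: [-179.9, -0.0, -78.0]
force: [-2.9, 0.7, 7.7]
opening: 0.0169
gripper_force: 30.0
```

```bash
python3 - <<'E'
from h import *
feel(6)
f=(*K[2],.1652,-78.3); print(pl(f,(*K[4],.1662,-141.9)))
E
```

```text
36.2 Mz 0.067 +- 0.018 [0.072 0.089 0.073 0.077 0.034 0.055] F [-2.1  0.8  7.6] pos [ 0.5199 -0.0248  0.1661] yaw -78.0 op 0.0169 j6 -7.0
[0.1528, -0.1021, -0.001, 1.11]
```

Emit:
carry_out(rows=[[0,0,0,0,0,0],[0,0,-0.02,0,0,0],[0,0,-0.0463,0,0,0],[0.03,-0.02,-0.0463,0,0,0.18],[0.06,-0.04,-0.0463,0,0,0.36],[0.09,-0.06,-0.0463,0,0,0.54],[0.12,-0.08,-0.0463,0,0,0.72],[0.1528,-0.1021,-0.0463,0,0,0.9]], grip=-0.2)

```text
clock: 37.2
tool_pos: [0.6513, -0.1541, 0.2108]
orientation: [180.0, -0.0, -129.9]
force: [0.6, 1.0, 0.7]
opening: 0.0349
gripper_force: 0.0
```

Emit:
carry_out(rows=[[0,0,0,0,0,0.18],[0,0,0.005,0,0,0.21],[0,0,0.0453,0,0,0.21],[0,0,0.0453,0,0,0.21]])

```text
clock: 37.7
tool_pos: [0.6482, -0.1527, 0.1626]
orientation: [179.7, -0.3, -141.5]
force: [0.4, 0.1, 0.5]
opening: 0.035
gripper_force: 0.0
```

Emit:
carry_out(rows=[[0,0,0,0,0,0],[0,0,0,0,0,0],[0,0,0,0,0,0],[0,0,0.0002,0,0,0.08],[0,0,0.0004,0,0,0.15],[0,0,0.0004,0,0,0.15]], grip=-1)

```text
clock: 38.45
tool_pos: [0.651, -0.1527, 0.1671]
orientation: [-180.0, 0.1, -150.2]
force: [-2.5, 4.2, 6.5]
opening: 0.0165
gripper_force: 30.0
```

```bash
python3 -c "
from h import *
feel(6)"
```

```text
38.75 Mz 0.087 +- 0.011 [0.108 0.082 0.082 0.091 0.075 0.083] F [-3.1  4.5  6.2] pos [ 0.651  -0.1526  0.1671] yaw -150.2 op 0.0164 j6 -64.0
```

Round 4, crosswise, with small increments. Knob1 first.

```bash
python3 - <<'E'
from h import *
print(pl((*K[4],.1658,-150.5),(*K[1],.1657,-114)))
print(pl((*K[1],.1656,-117.5),(*K[3],.1653,-190.9)))
E
```

```text
[-0.0631, 0.1136, 0.0001, -0.637]
[0.1759, 0.0539, 0.0003, 1.2811]
```

Emit:
carry_out(rows=[[0,0,0,0,0,0],[0,0,-0.02,0,0,0],[0,0,-0.0463,0,0,0],[-0.016,0.028,-0.0463,0,0,-0.16],[-0.032,0.057,-0.0463,0,0,-0.32],[-0.048,0.085,-0.0463,0,0,-0.48],[-0.0631,0.1136,-0.0463,0,0,-0.637],[-0.0631,0.1136,-0.0413,0,0,-0.637]], grip=-0.2)

```text
clock: 39.75
tool_pos: [0.6499, -0.0215, 0.2075]
orientation: [-179.9, 0.1, -113.5]
force: [-0.7, 0.2, -0.2]
opening: 0.0352
gripper_force: 0.0
```

Emit:
carry_out(rows=[[0,0,0.0413,0,0,0],[0,0,0.0413,0,0,0]])

```text
clock: 40.0
tool_pos: [0.6472, -0.0242, 0.1625]
orientation: [179.7, -0.2, -113.9]
force: [-1.0, -0.3, -0.8]
opening: 0.0349
gripper_force: 0.0
```

Emit:
carry_out(rows=[[0,0,0,0,0,0],[0,0,0,0,0,0],[0,0,0,0,0,0],[0,0,0.0001,0,0,0.03],[0,0,0.0001,0,0,0.06],[0,0,0.0001,0,0,0.06]], grip=-1)

```text
clock: 40.75
tool_pos: [0.6495, -0.0233, 0.1668]
orientation: [-179.9, 0.0, -117.3]
force: [-2.8, 2.0, 6.2]
opening: 0.0161
gripper_force: 30.0
```

```bash
python3 -c "
from h import *
feel(6)"
```

```text
41.05 Mz 0.128 +- 0.034 [0.068 0.117 0.132 0.17  0.117 0.161] F [-3.   0.9  6.3] pos [ 0.6495 -0.0234  0.1668] yaw -117.2 op 0.0166 j6 -42.0
```

Knob1 is snug at 0.13. Next, knob3.

Emit:
carry_out(rows=[[0,0,0,0,0,0],[0,0,-0.02,0,0,0],[0,0,-0.0463,0,0,0],[0.035,0.011,-0.0463,0,0,0.18],[0.07,0.022,-0.0463,0,0,0.36],[0.105,0.033,-0.0463,0,0,0.54],[0.14,0.043,-0.0463,0,0,0.72],[0.1759,0.0539,-0.0463,0,0,0.9]], grip=-0.2)

```text
clock: 42.05
tool_pos: [0.5203, -0.1559, 0.2119]
orientation: [-180.0, 0.1, -169.2]
force: [0.6, 0.1, -0.9]
opening: 0.0346
gripper_force: 0.0
```

Emit:
carry_out(rows=[[0,0,0,0,0,0.18],[0,0,0,0,0,0.36],[0,0,0.005,0,0,0.381],[0,0,0.0466,0,0,0.381],[0,0,0.0466,0,0,0.381]])

```text
clock: 42.68
tool_pos: [0.5188, -0.1549, 0.1623]
orientation: [-180.0, -0.3, 169.5]
force: [-0.4, -0.3, 0.4]
opening: 0.0353
gripper_force: 0.0
```

Emit:
carry_out(rows=[[0,0,0,0,0,0],[0,0,0,0,0,0],[0,0,0,0,0,0],[0,0,0.0001,0,0,0.05],[0,0,0.0002,0,0,0.1],[0,0,0.0002,0,0,0.1]], grip=-1)

```text
clock: 43.42
tool_pos: [0.522, -0.1542, 0.1662]
orientation: [179.9, 0.2, 163.7]
force: [-0.5, 5.8, 2.5]
opening: 0.0165
gripper_force: 30.0
```

```bash
python3 -c "
from h import *
feel(6)
print(pl((*K[3],.1651,-196.6),(*K[2],.1652,-77.8)))"
```

```text
43.73 Mz 0.123 +- 0.026 [0.091 0.128 0.117 0.1   0.173 0.132] F [-0.   5.4  3.2] pos [ 0.522  -0.1542  0.1661] yaw 163.7 op 0.0166 j6 -110.0
[0.0381, 0.1243, -0.0001, -2.0735]
```

Emit:
carry_out(rows=[[0,0,0,0,0,0],[0,0,-0.02,0,0,0],[0,0,-0.0463,0,0,0],[0.008,0.025,-0.0463,0,0,-0.18],[0.016,0.05,-0.0463,0,0,-0.36],[0.024,0.075,-0.0463,0,0,-0.54],[0.031,0.1,-0.0463,0,0,-0.72],[0.0381,0.1243,-0.0463,0,0,-0.9]], grip=-0.2)

```text
clock: 44.72
tool_pos: [0.5195, -0.0244, 0.2117]
orientation: [-180.0, 0.0, -144.4]
force: [-0.5, -0.2, 0.6]
opening: 0.0349
gripper_force: 0.0
```

Emit:
carry_out(rows=[[0,0,0,0,0,-0.18],[0,0,0,0,0,-0.36],[0,0,0,0,0,-0.54],[0,0,0,0,0,-0.72],[0,0,0,0,0,-0.9],[0,0,0,0,0,-1.08],[0,0,0.005,0,0,-1.1735],[0,0,0.005,0,0,-1.1735]])

```text
clock: 45.72
tool_pos: [0.5192, -0.0253, 0.2063]
orientation: [180.0, -0.0, -77.6]
force: [-0.4, -0.0, 0.5]
opening: 0.0349
gripper_force: 0.0
```

Emit:
carry_out(rows=[[0,0,0.0412,0,0,0],[0,0,0.0412,0,0,0]])

```text
clock: 45.98
tool_pos: [0.5179, -0.0254, 0.1631]
orientation: [179.8, -0.0, -77.7]
force: [-0.0, -0.3, 1.2]
opening: 0.035
gripper_force: 0.0
```

Emit:
carry_out(rows=[[0,0,0,0,0,0],[0,0,0,0,0,0],[0,0,0,0,0,0],[0,0,0.0001,0,0,0.06],[0,0,0.0003,0,0,0.12],[0,0,0.0003,0,0,0.12]], grip=-1)

```text
clock: 46.72
tool_pos: [0.5198, -0.025, 0.166]
orientation: [-179.9, -0.0, -84.5]
force: [-2.4, 0.2, 7.0]
opening: 0.0169
gripper_force: 30.0
```

```bash
python3 -c "
from h import *
feel(6)
print(pl((*K[2],.1649,-84.7),(*K[4],.1658,-150)))"
```

```text
47.02 Mz 0.125 +- 0.015 [0.116 0.145 0.111 0.127 0.105 0.144] F [-2.1  0.4  6.3] pos [ 0.5198 -0.025   0.166 ] yaw -84.4 op 0.0164 j6 -13.0
[0.1404, -0.1185, -0.0009, 1.1397]
```

Knob2 is snug at 0.125. Next, knob4.

Emit:
carry_out(rows=[[0,0,0,0,0,0],[0,0,-0.02,0,0,0],[0,0,-0.0463,0,0,0],[0.028,-0.024,-0.0463,0,0,0.18],[0.056,-0.048,-0.0463,0,0,0.36],[0.084,-0.072,-0.0463,0,0,0.54],[0.112,-0.095,-0.0463,0,0,0.72],[0.1404,-0.1185,-0.0463,0,0,0.9]], grip=-0.2)

```text
clock: 48.02
tool_pos: [0.6516, -0.1542, 0.2109]
orientation: [180.0, -0.0, -136.4]
force: [0.2, -0.4, 0.5]
opening: 0.0352
gripper_force: 0.0
```

Emit:
carry_out(rows=[[0,0,0,0,0,0.18],[0,0,0.005,0,0,0.24],[0,0,0.0454,0,0,0.24],[0,0,0.0454,0,0,0.24]])

```text
clock: 48.52
tool_pos: [0.6487, -0.1532, 0.1624]
orientation: [179.8, -0.3, -149.8]
force: [-0.5, -0.5, 0.4]
opening: 0.0355
gripper_force: 0.0
```

Emit:
carry_out(rows=[[0,0,0,0,0,0],[0,0,0,0,0,0],[0,0,0,0,0,0],[0,0,0.0001,0,0,0.05],[0,0,0.0002,0,0,0.09],[0,0,0.0002,0,0,0.09]], grip=-1)

```text
clock: 49.28
tool_pos: [0.6513, -0.1526, 0.167]
orientation: [-180.0, 0.1, -154.9]
force: [-2.5, 4.6, 7.0]
opening: 0.0165
gripper_force: 30.0
```

```bash
python3 -c "
from h import *
feel(6)
print(pl((*K[4],.1656,-155.2),(*K[1],.1656,-117)))"
```

```text
49.58 Mz 0.151 +- 0.026 [0.154 0.168 0.149 0.152 0.1   0.183] F [-2.9  5.1  6.3] pos [ 0.6513 -0.1526  0.1669] yaw -154.8 op 0.0165 j6 -68.0
[-0.0536, 0.1184, -0.0, -0.6667]
```

All four are at snug torque. I recheck knob1, since neighbours may have slackened it.

Emit:
carry_out(rows=[[0,0,0,0,0,0],[0,0,-0.02,0,0,0],[0,0,-0.0463,0,0,0],[-0.013,0.03,-0.0463,0,0,-0.17],[-0.027,0.06,-0.0463,0,0,-0.34],[-0.04,0.089,-0.0463,0,0,-0.51],[-0.0536,0.1184,-0.0463,0,0,-0.6667],[-0.0536,0.1184,-0.0413,0,0,-0.6667]], grip=-0.2)

```text
clock: 50.58
tool_pos: [0.6498, -0.0216, 0.2073]
orientation: [-179.9, 0.1, -116.5]
force: [0.6, -0.1, 0.2]
opening: 0.0349
gripper_force: 0.0
```

Emit:
carry_out(rows=[[0,0,0.0413,0,0,0],[0,0,0.0413,0,0,0]])

```text
clock: 50.82
tool_pos: [0.6471, -0.0243, 0.1623]
orientation: [179.7, -0.2, -116.8]
force: [1.3, -0.4, 0.6]
opening: 0.0349
gripper_force: 0.0
```

Emit:
carry_out(rows=[[0,0,0,0,0,0],[0,0,0,0,0,0],[0,0,0,0,0,0],[0,0,0.0001,0,0,0.04],[0,0,0.0001,0,0,0.04]], grip=-1)

```text
clock: 51.45
tool_pos: [0.6495, -0.0233, 0.1667]
orientation: [-179.9, 0.0, -119.0]
force: [-3.3, 1.0, 6.0]
opening: 0.0168
gripper_force: 30.0
```

```bash
python3 -c "
from h import *
feel(6)
print(pl((*K[1],.1655,-119.3),(*K[3],.1651,-196.3)))"
```

```text
51.75 Mz 0.096 +- 0.037 [0.094 0.099 0.172 0.083 0.056 0.073] F [-2.8  1.1  5.3] pos [ 0.6495 -0.0234  0.1668] yaw -119.0 op 0.0166 j6 -44.0
[0.1775, 0.0483, 0.0004, 1.3439]
```

Emit:
carry_out(rows=[[0,0,0.0001,0,0,0.05],[0,0,0.0001,0,0,0.05]])

```text
clock: 52.0
tool_pos: [0.6495, -0.0234, 0.1667]
orientation: [-179.9, 0.0, -121.9]
force: [-3.5, 2.5, 5.6]
opening: 0.0167
gripper_force: 30.0
```

```bash
python3 -c "
from h import *
feel(8)
print(pl((*K[1],.1654,-122.2),(*K[3],.1651,-196.3)))"
```

```text
52.4 Mz 0.154 +- 0.032 [0.209 0.145 0.142 0.089 0.177 0.155 0.162 0.15 ] F [-3.   1.   5.6] pos [ 0.6495 -0.0233  0.1667] yaw -121.8 op 0.0165 j6 -47.0
[0.1797, 0.0393, 0.0003, 1.2933]
```

Good. Rechecking knob3.

Emit:
carry_out(rows=[[0,0,0,0,0,0],[0,0,-0.02,0,0,0],[0,0,-0.0463,0,0,0],[0.036,0.008,-0.0463,0,0,0.18],[0.072,0.016,-0.0463,0,0,0.36],[0.108,0.024,-0.0463,0,0,0.54],[0.144,0.032,-0.0463,0,0,0.72],[0.1797,0.0393,-0.0463,0,0,0.9]], grip=-0.2)

```text
clock: 53.4
tool_pos: [0.5203, -0.1561, 0.2118]
orientation: [-180.0, 0.1, -173.8]
force: [0.4, -0.6, 0.5]
opening: 0.0353
gripper_force: 0.0
```

Emit:
carry_out(rows=[[0,0,0,0,0,0.18],[0,0,0,0,0,0.36],[0,0,0.005,0,0,0.3933],[0,0,0.0466,0,0,0.3933],[0,0,0.0466,0,0,0.3933]])

```text
clock: 54.02
tool_pos: [0.5188, -0.155, 0.1621]
orientation: [-179.9, -0.3, 164.2]
force: [1.2, 0.5, 0.7]
opening: 0.0353
gripper_force: 0.0
```

Emit:
carry_out(rows=[[0,0,0,0,0,0],[0,0,0,0,0,0],[0,0,0,0,0,0],[0,0,0.0001,0,0,0.04],[0,0,0.0001,0,0,0.04]], grip=-1)

```text
clock: 54.65
tool_pos: [0.5222, -0.1544, 0.1661]
orientation: [179.9, 0.2, 161.8]
force: [0.4, 4.8, 2.1]
opening: 0.0162
gripper_force: 30.0
```

```bash
python3 -c "
from h import *
feel(8)"
```

```text
55.05 Mz 0.103 +- 0.019 [0.086 0.069 0.098 0.113 0.135 0.116 0.106 0.102] F [0.8 4.8 2. ] pos [ 0.5222 -0.1544  0.1661] yaw 161.8 op 0.0163 j6 -112.0
```

Emit:
carry_out(rows=[[0,0,0.0001,0,0,0.04],[0,0,0.0001,0,0,0.04]])

```text
clock: 55.3
tool_pos: [0.5222, -0.1545, 0.166]
orientation: [179.9, 0.2, 159.5]
force: [0.8, 6.0, 3.6]
opening: 0.0165
gripper_force: 30.0
```

```bash
python3 -c "
from h import *
feel(6)
print(pl((*K[3],.1649,-200.9),(*K[2],.1649,-84.4)))"
```

```text
55.6 Mz 0.160 +- 0.018 [0.187 0.156 0.143 0.14  0.153 0.178] F [-0.   5.6  3.8] pos [ 0.5222 -0.1544  0.166 ] yaw 159.5 op 0.0167 j6 -115.0
[0.0473, 0.1211, -0.0, -2.0333]
```

Rechecking knob2.

Emit:
carry_out(rows=[[0,0,0,0,0,0],[0,0,-0.02,0,0,0],[0,0,-0.0463,0,0,0],[0.009,0.024,-0.0463,0,0,-0.18],[0.018,0.048,-0.0463,0,0,-0.36],[0.028,0.072,-0.0463,0,0,-0.54],[0.038,0.097,-0.0463,0,0,-0.72],[0.0473,0.1211,-0.0463,0,0,-0.9]], grip=-0.2)

```text
clock: 56.6
tool_pos: [0.5192, -0.0247, 0.2114]
orientation: [-180.0, 0.0, -148.6]
force: [0.0, 0.1, -0.0]
opening: 0.0348
gripper_force: 0.0
```

Emit:
carry_out(rows=[[0,0,0,0,0,-0.18],[0,0,0,0,0,-0.36],[0,0,0,0,0,-0.54],[0,0,0,0,0,-0.72],[0,0,0,0,0,-0.9],[0,0,0,0,0,-1.08],[0,0,0.005,0,0,-1.1333],[0,0,0.005,0,0,-1.1333]])

```text
clock: 57.6
tool_pos: [0.519, -0.0255, 0.206]
orientation: [180.0, -0.0, -84.1]
force: [0.3, 0.2, 0.4]
opening: 0.0352
gripper_force: 0.0
```

Emit:
carry_out(rows=[[0,0,0.0413,0,0,0],[0,0,0.0413,0,0,0]])

```text
clock: 57.85
tool_pos: [0.5178, -0.0256, 0.1628]
orientation: [179.8, -0.0, -84.1]
force: [0.5, -0.6, 1.1]
opening: 0.0356
gripper_force: 0.0
```

Emit:
carry_out(rows=[[0,0,0,0,0,0],[0,0,0,0,0,0],[0,0,0,0,0,0],[0,0,0.0001,0,0,0.03],[0,0,0.0001,0,0,0.03]], grip=-1)

```text
clock: 58.48
tool_pos: [0.5198, -0.0251, 0.1658]
orientation: [-179.9, 0.0, -85.8]
force: [-0.7, 1.2, 6.1]
opening: 0.0168
gripper_force: 30.0
```

```bash
python3 -c "
from h import *
feel(8)"
```

```text
58.88 Mz 0.079 +- 0.026 [0.074 0.129 0.082 0.075 0.082 0.094 0.03  0.066] F [-1.8  0.8  6.8] pos [ 0.5198 -0.0252  0.1658] yaw -85.8 op 0.0166 j6 -15.0
```

Knob2 had slackened a little, so I add a touch and then leave.

Emit:
carry_out(rows=[[0,0,0.0001,0,0,0.04],[0,0,0.0002,0,0,0.07],[0,0,0.0002,0,0,0.07]])

```text
clock: 59.25
tool_pos: [0.5197, -0.0252, 0.1657]
orientation: [-179.9, 0.0, -89.8]
force: [-2.4, 0.8, 7.3]
opening: 0.0164
gripper_force: 30.0
```

```bash
python3 -c "
from h import *
feel(6)
print(pl((*K[2],.1646,-90.1),(*K[4],.1656,-154.7)))"
```

```text
59.55 Mz 0.163 +- 0.021 [0.142 0.13  0.165 0.187 0.188 0.163] F [-2.6  1.1  7.8] pos [ 0.5197 -0.0251  0.1657] yaw -89.8 op 0.0164 j6 -19.0
[0.1287, -0.1312, -0.001, 1.1275]
```

Emit:
carry_out(rows=[[0,0,0,0,0,0],[0,0,0,0,0,0],[0,0,-0.02,0,0,0],[0,0,-0.06,0,0,0],[-0.05,0,-0.1,0,0,0],[-0.1,0,-0.12,0,0,0],[-0.15,0,-0.12,0,0,0],[-0.15,0,-0.12,0,0,0]], grip=-0.2)

```text
clock: 60.55
tool_pos: [0.5185, 0.1275, 0.2841]
orientation: [180.0, 0.0, -89.6]
force: [-1.5, -0.6, 0.3]
opening: 0.0345
gripper_force: 0.0
```

```bash
python3 - <<'E'
from h import *
st()
im=viewer.snapshot("scene")
cv2.imwrite("pics/end.png",cv2.resize(im[150:280,125:300][:,:,::-1],None,fx=4,fy=4,interpolation=cv2.INTER_CUBIC))
E
```

```text
60.55 [0.5185 0.1275 0.2841] [180.    0.  -89.6] F [-1.5 -0.6  0.3] M [-0.013 -0.066 -0.014] op 0.0345 g 0.0 j6 -34.5
```

View pics/end.png

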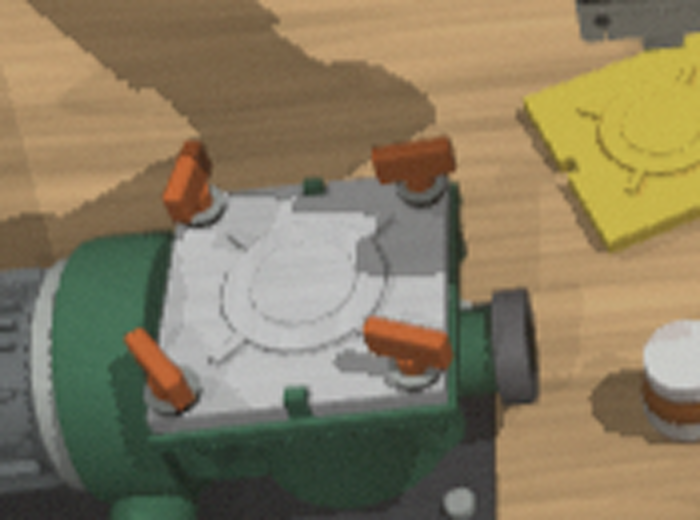

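The picture shows the cover level and down on the flange (front edge near (300,415)). All four wings are seated, the gripper is clear and the bystanders are untouched. Handing in.

```bash
python3 -c "
from plant import workorder
print(workorder.close_job())"
```

```text
the job is handed in; nothing more can be done
None
```

I tightened the four wing screws crosswise in small steps, a sixth of a turn each first, until the last holding torques read about 0.15–0.16 N m (snug is given as 0.10–0.15, too tight as over 0.25). In the last picture the cover looks level and home on the pot and nothing else looks moved; I handed the job in at about 61 s, and no verdict was returned.

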